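Label a bottle in the treadle labeller

TASK

Get the bottle labelled: lay the slim, empty, upright bottle on its side in the labeller's sloping roller cradle, base against the foot plate at the low end and cap at the high end, and let go of it. Only then press the treadle all the way down to its stop, hold it there for a good second, and let it spring back up, with the bottle still lying in the cradle. Leave the other things on the bench where they are.

Things in the scene. Friction and masses are not known exactly. Their poses are not given: they have to be found in the camera images.
- bottle: Loose empty white plastic bottle with a grey screw cap, standing upright at the left or right of the labeller: the slimmer and taller of the two capped containers beside it. Body 54 mm diameter and 95 mm tall, then a shoulder narrowing to a cap of 36 mm diameter from 110 to 132 mm height. Empty, about 0.1 kg. Origin: centre of its base; z runs along its axis to the cap.
- labeller: Fixed bench labeller: white base plate 240 x 300 mm, 14 mm thick. Origin on the bench near its middle; x points away from the robot (at yaw 0), y left. The cradle lies along y over the origin, cap end right; a white housing stands behind it (local x 85 to 170, y -120 to 80 mm, 114 mm high, with a label spool up to 214 mm); the treadle is at the left.
- cradle: Sloping cradle of two fixed black rollers (117 mm long) on the labeller, a foot plate across its low end. Origin: centre of the bottle's base when it lies on the rollers against the foot plate (85 mm over the bench). -y runs up along the rollers, 0.35 rad above level: the bottle's z must point along -y. z: square to the rollers, upwards. Seated, the bottle's axis is the y axis.
- foot_plate (a point): Middle of the top edge of the aluminium foot plate (60 mm wide, 6 mm thick), 12 mm above the lying bottle's axis. Axes as the cradle's. In the cradle frame the rollers (16 mm diameter) have their axes at x = +-17, z = -30.6 mm, the bed plate under them (56 mm wide) its top at z = -41 mm; the sides are open for fingers straddling the bottle. The raised hold-down arm stands behind, at x over 85 mm.
- treadle (a joint): Spring treadle angle (rad): 0 = up, at rest; 0.30 = fully down on its stop. Steel plate 70 x 125 mm, hinged at its rear edge (labeller local x 55, y 125, z 26 mm), rising towards the robot by 0.30 rad at rest, level when down. Needs about 6 N at first, 14 N at the stop. It swings a hold-down roller down to just above the lying bottle.
- treadle_pad (a point): Centre of the top of the black rubber pad (50 mm along the plate x 60 mm) near the front edge of the treadle, where to press: 95 mm from its hinge. About 63 mm over the bench when up, 35 mm when fully down. It moves with the treadle.
- jar: Bystander: loose squat white jar with a wide grey cap, 72 mm diameter, 84 mm tall, on the other side of the labeller from the bottle. Origin: centre of its base.
- dishes: Bystander: loose stack of four round dishes, 88 mm diameter, 54 mm tall, between the robot and the labeller. Origin: centre of its underside.
- tube_rack: Bystander: loose red tube rack, 75 x 160 mm, 98 mm tall with its tubes, behind on the left. Origin: centre of its underside.
- timer: Bystander: loose flat grey timer, 50 x 75 x 22 mm, between the robot and the labeller. Origin: centre of its underside.
Things that resemble listed ones, but are neither listed nor needed, are in the scene too. Leave any green look-alike of the bottle alone.

How it is judged:
By the outcome, as a careful person would: the job done as asked, in the order asked, and still so for the second after the job is handed in, with the robot touching nothing.
It also fails if it takes over 61 s, if anything falls off the work surface, if the arm or the gripper's body presses on something with over 40 N, if the wrist force passes 120 N, or if a joint passes its speed limit or range.

ROBOT

A 6-joint arm with a two-finger parallel gripper is mounted at the origin on the work surface. World frame = base frame: x ahead of the robot, y to its left, z up, the work surface at z = 0. Lengths are in mm, angles in rad, forces in N, time in s.
With the tool pointing down it reaches from about 325 to 875 mm from the base axis. Payload 4.4 kg.
Tool frame: the origin (TCP) lies on the centre line of the jaws, within the pads' length; the fingertips stand ctrl.nose_length ahead of it and the grasp point (between the pads) lies 11 mm behind it (ctrl.nose_length is the distance from the TCP to the fingertips, in mm); z points along the fingers, y is the line along which they close (so a half turn about z gives the same grasp; the last joint's range is limited). The gripper opens to 85 mm and grips with 20 to 120 N. Pads are 22 mm wide; open, the fingers measure 114 mm over their backs; the gripper's body (76 mm by 85 mm) begins 54 mm behind the grasp point. The pads swing forward as they close: fully open they stand 13 mm farther back than shut.
Start: joints at [1.02, 0.207, 1.542, -0, 1.393, -0.15], TCP at [224.349, 529.429, 210.382] pointing down, gripper open.
Joint ranges: [-2.73, 2.73], [-0.86, 2.22], [0.23, 2.46], [-1.11, 4.25], [0.08, 2.63], [-2.82, 2.82]. Speed limits (rad/s): [2.79, 2.79, 3.14, 3.14, 3.14, 3.14].

INTERFACE

Orientations are given as [roll, pitch, yaw] about the fixed x, y, z axes, in that order (R = Rz(yaw) Ry(pitch) Rx(roll)).
In Python, from bench import ctrl gives the robot as it stands. The module is installed in compiled form; this text tells all that it offers.
- The arm moves only by the tool send_rows, never from a script. Its argument "targets" is text: rows parted by semicolons, each of 7 numbers parted by spaces: the turn, a rotation vector about the tool's x, y, z each as a share of 90 degrees, from -1 to 1, then the shift along the tool's x, y, z each as a share of 0.08 m, from -1 to 1, then the closure, from -1 (fully open) to 1 (shut). In form: wx wy wz dx dy dz hand; .... A call has exactly 5 rows; each row shifts and turns the commanded pose from where the row before left it, along the tool's axes as they then stand; what a row does not reach is not made up. A row lasts 1/10 s, in which the tool goes at most 50 mm and 8.59 degrees, less where a joint would pass 70% of its speed; a pose out of reach is approached as far as the arm can. A call with a number of a shift or a turn outside -1 to 1 is refused whole. A call with a gripper value outside its range is refused whole. The fingers move at their own pace and stop on an object; the grip force is fixed at half the most. Time passes only in rows, so rows that do not move let the fingers close, or fill a call up. It gives the time, the measured TCP pose, the force, the opening and the grip force at its end, in the units of the state.
- ctrl.read_state(): the state, without advancing time (a new reading comes with each control period).
- ctrl.capture(name): name is "scene" or "top"; returns the picture (420x560x3 uint8, red, green, blue); there is no depth.
- ctrl.camera_model(name): a dict with "K" (3x3 intrinsics, pixels), "dist" ([k1, k2, p1, p2, k3] as OpenCV has them; the pictures are not rectified), "extrinsics" (4x4, takes a point from world to camera coordinates). Camera axes: x right, y down, z forward; pixel columns grow to the right and rows downward; lengths in mm; the calibration is good to about 2 mm. A picture is of the moment at which its call begins. camera_model takes no time and is no camera call.
- ctrl.finish_job(): hands the job in; it is judged then, once.
Trained networks look in the newest picture that a camera, given by its name, has taken for a name from the list of things; names that differ only in an ending like _2 or _b are one class to them, and where a whole thing is asked for, a point or a joint stands for the part that bears it (a point fixed in the world has none). Each returns a list of dicts, best first, with "conf" (0 to 1); they miss things now and then, are a little off and sometimes report something else, mostly with a low value. They report only what shows in the picture. A call takes as long as a camera call. They do not tell look-alikes from the thing itself.
- ctrl.recognise(label, camera): "bbox" ([centre column, centre row, width, height] in pixels, round what is visible of it).
The state is a dict: "t": time; "joint_positions": joint angles; "joint_velocities": joint speeds; "joint_efforts": joint torques, N m; "position": TCP position; "ee_rot": TCP orientation; "force": force on the tool from outside, world axes, zero at the start; "ft_torque": the same for the moment, N m; "gripper_width": finger opening in mm; "grasp_force": force on a finger pad.
Only numpy, scipy, OpenCV 4.12 (cv2) and the standard library are available. Lean on these libraries where they do the work, as an engineer would, in place of code of your own. Each camera call takes 0.05 s, during which the arm holds its last target. There are 200 camera calls.

## Working session

There is one attempt and no reset: what is moved stays moved. The work goes in short steps, Python scripts to look and compute and a tool call to move; the robot and the scene stay as the last step left them, time stands still between calls to the robot, and variables do not carry over. Pictures are saved under pics/ and viewed, at most 10 in all, crops included, and the job is handed in when it is done.

Besides the shell and the picture viewer there is one more tool, called in YAML: its name, and indented under it one key for each argument. send_rows: Moves the arm, as the interface text tells. Shift numbers are shares of 0.08 m and turn numbers shares of 90 degrees, none past 1 either way. Its arguments: {"type":"object","properties":{"targets":{"type":"string"}},"required":["targets"]}

```bash
mkdir -p pics
python3 - <<'E'
from bench import ctrl
import cv2,numpy as np
print(ctrl.nose_length, ctrl.read_state())
for n in("scene","top"):
    im=ctrl.capture(n); cv2.imwrite(f"pics/{n}0.png",im[:,:,::-1])
    m=ctrl.camera_model(n); print(n,np.round(m["K"],1).tolist(),m["dist"],np.round(m["extrinsics"],3).tolist())
    for l in("bottle","labeller","cradle","foot_plate","treadle","treadle_pad","jar","dishes","tube_rack","timer"):
        print(l,[(np.round(d["bbox"]).tolist(),round(d["conf"],2)) for d in ctrl.recognise(l,n)][:3])
E
```

```text
8.0 {'t': 0.0, 'joint_positions': array([ 1.01947975e+00,  2.07443465e-01,  1.54299612e+00,  1.90834887e-05,
        1.39350993e+00, -1.50539946e-01]), 'joint_velocities': array([ 0.00074814, -0.00012741,  0.00127779,  0.00111597,  0.00078357,
        0.00029499]), 'joint_efforts': array([-2.82816354e-04, -3.83028710e+01, -2.91601270e+01, -2.77171939e-04,
        1.06351578e-02,  7.38817135e-06]), 'position': array([223.91388155, 528.71189933, 209.19251535]), 'ee_rot': array([-3.13926526e+00, -3.72027416e-04,  2.74081221e+00]), 'force': array([-0.21305699,  0.11517826,  0.32781155]), 'ft_torque': array([-0.04222263, -0.02989264, -0.00472464]), 'grasp_force': 0.0, 'gripper_width': 85.07671856877306}
scene [[476.7, 0.0, 292.2], [0.0, 476.7, 208.4], [0.0, 0.0, 1.0]] [-0.07395321  0.          0.          0.          0.        ] [[-0.817, 0.577, -0.013, 405.692], [0.331, 0.45, -0.83, -112.154], [-0.473, -0.682, -0.558, 1401.224], [0.0, 0.0, 0.0, 1.0]]
bottle [([409.0, 292.0, 38.0, 69.0], 0.94), ([458.0, 275.0, 36.0, 67.0], 0.57)]
labeller [([265.0, 240.0, 154.0, 157.0], 0.91)]
cradle [([2
[... 348 characters left out ...]
3)]
top [[397.2, 0.0, 277.6], [0.0, 397.2, 209.1], [0.0, 0.0, 1.0]] [0.00510376 0.         0.         0.         0.        ] [[-0.027, -1.0, 0.015, 33.207], [-0.997, 0.026, -0.066, 533.137], [0.066, -0.017, -0.998, 1257.359], [0.0, 0.0, 0.0, 1.0]]
bottle [([161.0, 268.0, 26.0, 17.0], 0.66), ([166.0, 228.0, 30.0, 16.0], 0.65)]
labeller [([272.0, 183.0, 99.0, 91.0], 0.72)]
cradle [([287.0, 173.0, 49.0, 72.0], 0.64)]
foot_plate [([286.0, 173.0, 50.0, 71.0], 0.73)]
treadle [([237.0, 199.0, 23.0, 38.0], 0.84)]
treadle_pad [([237.0, 199.0, 24.0, 40.0], 0.74)]
jar [([398.0, 226.0, 30.0, 28.0], 0.81)]
dishes [([351.0, 258.0, 32.0, 32.0], 0.98)]
tube_rack []
timer [([230.0, 260.0, 30.0, 17.0], 0.66)]
```

View pics/scene0.png

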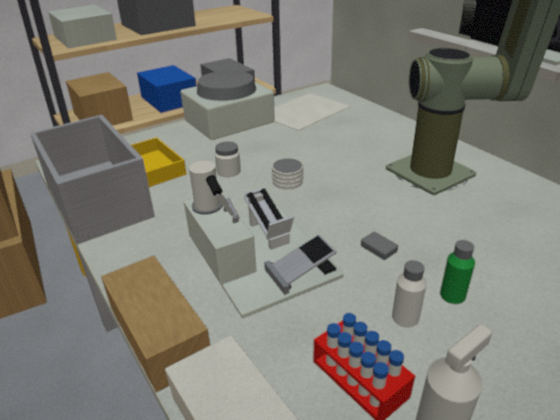

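View pics/top0.png

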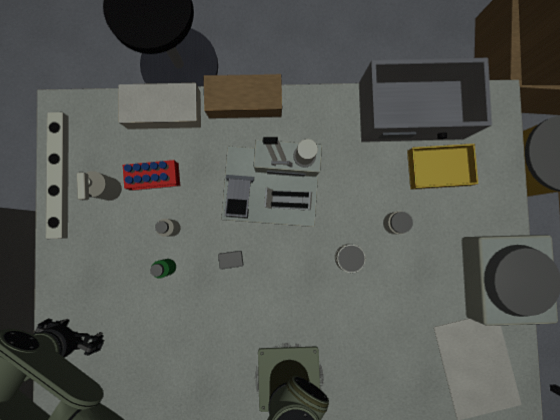

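The scene image shows the white bottle at (409,292), with the green look-alike at (458,275). The top image has the white bottle at (166,228). The labeller is around (272,185) in the top image, with the treadle pad at about (237,207) and the rollers at about (290,199). I'll zoom in for exact corners.

Run:
```python
import cv2,numpy as np
t=cv2.imread("pics/top0.png")[130:230,215:330]; s=cv2.imread("pics/scene0.png")[180:320,175:350]
cv2.imwrite("pics/t1.png",cv2.resize(t,None,fx=6,fy=6,interpolation=cv2.INTER_CUBIC))
cv2.imwrite("pics/s1.png",cv2.resize(s,None,fx=4,fy=4,interpolation=cv2.INTER_CUBIC))
```

```text
(no output)
```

View pics/t1.png

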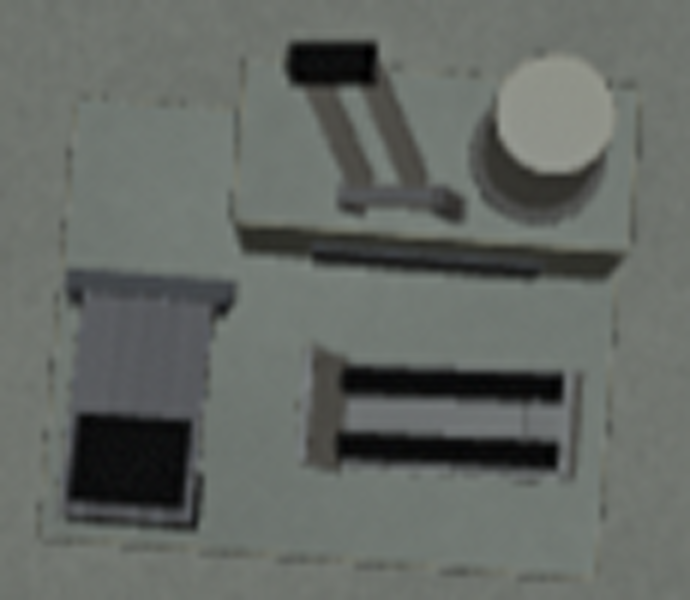

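View pics/s1.png

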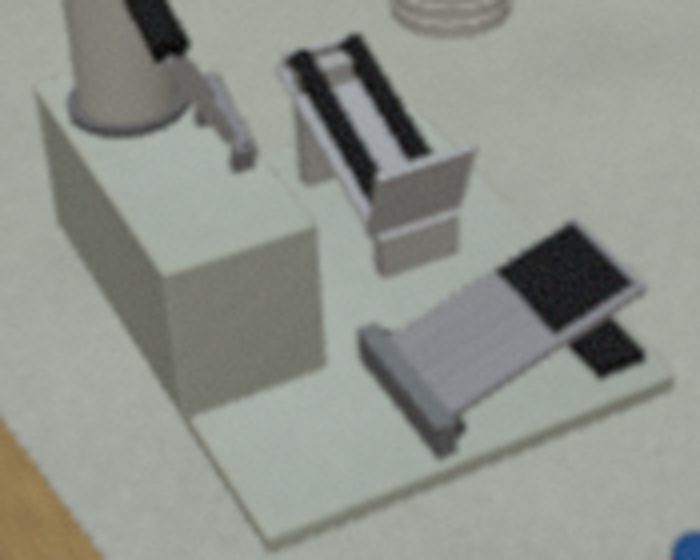

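```bash
cat > h.py <<'E'
from bench import ctrl
import numpy as np, cv2
from scipy.optimize import least_squares
from scipy.spatial.transform import Rotation as R
cam={n:ctrl.camera_model(n) for n in("scene","top")}
def proj(P,n):
    m=cam[n];E=np.array(m["extrinsics"])
    return cv2.projectPoints(np.array(P,float).reshape(-1,3),cv2.Rodrigues(E[:3,:3])[0],E[:3,3],np.array(m["K"]),np.array(m["dist"]))[0].reshape(-1,2)
def cyl(x,y,segs):
    a=np.linspace(0,2*np.pi,48)
    return np.vstack([np.c_[x+r*np.cos(a),y+r*np.sin(a),0*a+z] for r,z in segs])
def bbox(p): lo,hi=p.min(0),p.max(0); return np.r_[(lo+hi)/2,hi-lo]
BOT=[(27,0),(27,95),(18,110),(18,132)]
E
python3 - <<'E'
from h import *
b={"scene":[409,292,38,69],"top":[166,228,30,16]}
for segs,bb,g in((BOT,b,(400,300)),([(36,0),(36,84)],{"scene":[228,159,28,38],"top":[398,226,30,28]},(400,-300)),([(44,0),(44,54)],{"scene":[287,174,34,28],"top":[351,258,32,32]},(400,-200))):
    f=lambda q,ns=("scene","top"):np.concatenate([bbox(proj(cyl(*q,segs),n))[:2]-bb[n][:2] for n in ns])
    r=least_squares(f,g); print("cyl",r.x,f(r.x))
    for n in bb: print(n,np.round(bbox(proj(cyl(*r.x,segs),n)),1), least_squares(lambda q:f(q,(n,)),g).x)
d=np.array([-np.cos(.3),0,np.sin(.3)]);nn=np.array([np.sin(.3),0,np.cos(.3)])
pad=lambda s,y:np.array([55,125+y,26])+d*(95+s)+nn*9.3
c,s=np.cos(.35),np.sin(.35)
def cr(x,y,z,y0): return np.array([x,y0+y*c+z*s,85-y*s+z*c])
T=lambda u,v:(215+u/6,130+v/6); S=lambda u,v:(175+u/4,180+v/4)
obs=[("H",(85,80,114),"top",T(235,222)),("H",(85,-120,114),"top",T(630,250)),("H",(170,80,114),"top",T(243,58)),("H",(170,-120,114),"top",T(638,90)),
("H",(85,80,114),"scene",S(318,228)),("H",(170,80,114),"scene",S(163,275)),("H",(170,-120,114),"scene",S(38,92)),
("P",(-25,30),"top",T(82,415)),("P",(-25,-30),"top",T(193,422)),("P",(25,30),"top",T(68,505)),("P",(25,-30),"top",T(185,512)),
("P",(-25,-30),"scene",S(500,270)),("P",(25,-30),"scene",S(572,225)),("P",(25,30),"scene",S(635,285)),("P",(-25,30),"scene",S(558,332)),
("C",(30,6,12),"top",T(315,348)),("C",(-30,6,12),"top",T(305,465)),("C",(-30,6,12),"scene",S(475,152)),("C",(30,6,12),"scene",S(374,180))]
def wpt(k,a,q):
    p=np.array(a,float) if k=="H" else pad(*a) if k=="P" else cr(*a,q[3])
    return R.from_euler("z",q[2]).apply(p)+[q[0],q[1],0]
f=lambda q:np.concatenate([proj(wpt(k,a,q),n)[0]-o for k,a,n,o in obs])
r=least_squares(f,[500,0,0,60],loss="soft_l1",x_scale=[10,10,.1,10]);q=r.x
print("lab",q);
for o,e in zip(obs,f(q).reshape(-1,2)):print(o[0],o[1],o[2],np.round(e,1))
print("cradle",wpt("C",(0,0,0),q),"pad",wpt("P",(0,0),q))
for n in("top","scene"):
  p=np.array([proj(wpt("C",(x,y,-22.6),q),n)[0] for x in(-17,17) for y in(0,-117)])
  print(n,np.round((p-[215,130])*6 if n=="top" else (p-[175,180])*4).tolist())
for n,z in(("rack",98),("timer",22)):
  bb={"rack":[363,365,102,107],"timer":[378,246,36,25]}[n]
  print(n,least_squares(lambda v:proj([*v,z/2],"scene")[0]-bb[:2],[500,200]).x)
E
```

```text
cyl [481.75220525 363.38387191] [ 0.37461245  0.30157565  0.71103062 -0.21573251]
scene [409.4 292.3  35.2  68.3] [481.72919525 362.3960466 ]
top [166.7 227.8  26.1  18.1] [481.16573467 365.54920222]
cyl [ 472.04022189 -355.66180265] [ 0.80582513 -1.84309928 -0.3584294  -1.25426754]
scene [228.8 157.2  27.   36.9] [ 479.52816044 -346.92858507]
top [397.6 224.7  31.2  23.6] [ 468.19600443 -356.61312319]
cyl [ 372.62142175 -203.87681687] [-0.79553026 -1.70349918 -1.26192841  0.21909796]
scene [286.2 172.3  31.4  32. ] [ 376.32406287 -194.57724438]
top [349.7 258.2  31.   28.9] [ 373.19957614 -207.90738346]
lab [ 5.61210725e+02  2.27937943e+01 -1.02338400e-01  2.33153273e+01]
H (85, 80, 114) top [-2.2  0.5]
H (85, -120, 114) top [-1.2  1. ]
H (170, 80, 114) top [-1.2 -0.2]
H (170, -120, 114) top [-0.6 -0.4]
H (85, 80, 114) scene [ 0.3 -3.1]
H (170, 80, 114) scene [-0.1 -1.7]
H (170, -120, 114) scene [-1.7 -3.7]
P (-25, 30) top [-2.2 -0.5]
P (-25, -30) top [-1.4 -0.2]
P (25, 30) top [-1.7 -0.4]
P (25, -30) top [-1.7 -0.1]
P (-25, -30) scene [-1.1 -1.5]
P (25, -30) scene [-0.  -2.6]
P (25, 30) scene [-0.5 -2.6]
P (-25, 30) scene [-1.  -1.4]
C (30, 6, 12) top [-1.1 -0.2]
C (-30, 6, 12) top [-1. -0.]
C (-30, 6, 12) scene [-0.7 -3.8]
C (30, 6, 12) scene [ 0.4 -2.8]
cradle [563.59261507  45.98713574  85.        ] pad [541.14477968 150.51195052  62.95904898]
top [[336.0, 447.0], [555.0, 457.0], [341.0, 381.0], [560.0, 389.0]]
scene [[438.0, 173.0], [348.0, 25.0], [384.0, 191.0], [296.0, 41.0]]
rack [656.1022479  427.08851249]
timer [382.79911027 180.06683629]
```

```bash
cat >> h.py <<'E'
d=np.array([-np.cos(.3),0,np.sin(.3)]);nn=np.array([np.sin(.3),0,np.cos(.3)])
pad=lambda s,y:np.array([55,125+y,26])+d*(95+s)+nn*9.3
c,s=np.cos(.35),np.sin(.35)
def cr(x,y,z,y0): return np.array([x,y0+y*c+z*s,85-y*s+z*c])
T=lambda u,v:(214.6+u/6,129.6+v/6); S=lambda u,v:(174.6+u/4,179.6+v/4)
obs=[("H",(85,80,114),"top",T(235,222)),("H",(85,-120,114),"top",T(630,250)),("H",(170,80,114),"top",T(243,58)),("H",(170,-120,114),"top",T(638,90)),
("H",(85,80,114),"scene",S(318,228)),("H",(170,80,114),"scene",S(163,275)),("H",(170,-120,114),"scene",S(38,92)),
("P",(-25,30),"top",T(82,415)),("P",(-25,-30),"top",T(193,422)),("P",(25,30),"top",T(68,505)),("P",(25,-30),"top",T(185,512)),
("P",(-25,-30),"scene",S(500,270)),("P",(25,-30),"scene",S(572,225)),("P",(25,30),"scene",S(635,285)),("P",(-25,30),"scene",S(558,332)),
("C",(30,6,12),"top",T(315,348)),("C",(-30,6,12),"top",T(305,465)),("C",(-30,6,12),"scene",S(475,152)),("C",(30,6,12),"scene",S(374,180))]
def wpt(k,a,q):
    p=np.array(a,float) if k=="H" else pad(*a) if k=="P" else cr(*a,q[3])
    return R.from_euler("z",q[2]).apply(p)+[q[0],q[1],0]
E
python3 - <<'E'
from h import *
import copy, h
base=copy.deepcopy(cam)
def setcam(v):
    for i,n in enumerate(("scene","top")):
        w=v[6*i:6*i+6];E=np.array(base[n]["extrinsics"]).copy()
        E[:3,:3]=R.from_rotvec(w[:3]*1e-3).as_matrix()@E[:3,:3]
        E[:3,3]=R.from_rotvec(w[:3]*1e-3).apply(E[:3,3])+w[3:]
        cam[n]["extrinsics"]=E
cy=[(BOT,{"scene":[409,292],"top":[166,228]}),([(36,0),(36,84)],{"scene":[228,159],"top":[398,226]}),([(44,0),(44,54)],{"scene":[287,174],"top":[351,258]})]
def f(p,full=False):
    q=p[:4];setcam(p[10:])
    e=[proj(wpt(k,a,q),n)[0]-o for k,a,n,o in obs]
    e+=[bbox(proj(cyl(*p[4+2*i:6+2*i],sg),n))[:2]-b[n] for i,(sg,b) in enumerate(cy) for n in b]
    if full:return np.array(e)
    return np.concatenate([np.ravel(e)/1.,p[10:]/2])
x0=np.r_[561,22,-.1,23,481,363,472,-355,372,-204,np.zeros(12)]
r=least_squares(f,x0,x_scale=np.r_[10,10,.1,10,10*np.ones(6),2*np.ones(12)]);p=r.x
print(np.round(p,3));print(np.round(f(p,True),1).tolist())
print("cradle",wpt("C",(0,0,0),p),"pad",wpt("P",(0,0),p))
for n in cam: print(n,proj([0,0,0],n))
for n in("top","scene"):
  q=p;pp=np.array([proj(wpt("C",(x,y,-22.6),q),n)[0] for x in(-17,17) for y in(-2,-119)])
  print(n,np.round((pp-[214.6,129.6])*6 if n=="top" else (pp-[174.6,179.6])*4).tolist())
  r1=least_squares(lambda q:np.concatenate([proj(wpt(k,a,q),m)[0]-o for k,a,m,o in obs if m==n]),p[:4],x_scale=[10,10,.1,10]); 
J=least_squares(f,p).jac;C=np.linalg.inv(J.T@J);print("sd",np.sqrt(np.diag(C))[:10])
np.save("fit.npy",p)
setcam(np.zeros(12))
for n in("top","scene"):
  r1=least_squares(lambda q:np.concatenate([proj(wpt(k,a,q),m)[0]-o for k,a,m,o in obs if m==n]),p[:4],x_scale=[10,10,.1,10]);print(n,r1.x,r1.cost,wpt("C",(0,0,0),r1.x))
E
```

```text
[ 5.61857e+02  2.08690e+01 -9.80000e-02  2.49610e+01  4.79930e+02
  3.60952e+02  4.71364e+02 -3.57274e+02  3.71650e+02 -2.05685e+02
 -2.58700e+00  4.52000e-01 -9.65000e-01  4.50000e-01  1.93800e+00
  8.79000e-01  1.16000e-01  3.91000e-01  5.81000e-01  5.25000e-01
 -1.69000e-01 -1.66000e-01]
[[-0.9, 0.6], [0.1, 0.9], [-0.1, -0.1], [0.6, -0.5], [0.7, -0.8], [0.4, 0.8], [-1.5, -1.1], [-0.8, -0.2], [-0.1, 0.0], [-0.3, -0.2], [-0.3, 0.1], [-0.8, 0.6], [0.1, -0.5], [-0.3, -0.6], [-0.6, 0.7], [-0.4, -0.2], [-0.2, 0.1], [-0.3, -1.2], [0.9, -0.2], [0.6, 1.3], [1.8, 0.2], [1.1, -0.1], [0.5, -1.1], [-0.5, -0.1], [-0.4, 0.5]]
cradle [564.30319577  45.71031751  85.        ] pad [541.25660894 148.50233656  62.95904898]
scene [[429.57809959 172.2996775 ]]
top [[288.33955638 377.64068104]]
top [[344.0, 447.0], [564.0, 457.0], [349.0, 382.0], [569.0, 389.0]]
scene [[438.0, 180.0], [348.0, 33.0], [385.0, 198.0], [296.0, 49.0]]
sd [2.30486496 2.45713357 0.00604385 1.76166249 2.96004921 2.73188112
 3.31336797 3.89735585 3.39944907 3.69490672]
top [ 5.62491846e+02  1.89156498e+01 -9.44334217e-02  2.50862961e+01] 1.3866154669321356 [564.85731125  43.89017338  85.        ]
scene [ 5.64977288e+02  2.84150265e+01 -1.02580407e-01  2.52819286e+01] 6.628681271992442 [567.5661729  53.5640541  85.       ]
```

send_rows:
  targets: "0 0 0.095 0 0 -0.1 -1; 0 0 0.095 0 0 -0.1 -1; 0 0 0.095 0 0 -0.1 -1; 0 0 0.095 0 0 -0.1 -1; 0 0 0.095 0 0 -0.1 -1"

```text
t: 1.6
position: [224.3, 529.4, 250.7]
ee_rot: [-3.142, 0.0, 1.989]
force: [-0.4, -0.1, 0.7]
gripper_width: 85.8
grasp_force: 0.0
```

Run:
```python
from bench import ctrl
s=ctrl.read_state()
for k in("t","joint_positions","position","ee_rot","gripper_width"):print(k,s[k])
```

```text
t 1.6
joint_positions [1.01951619e+00 1.78106732e-01 1.49147052e+00 2.32663943e-05
 1.47205377e+00 6.01765359e-01]
position [224.32203566 529.41800809 250.69029719]
ee_rot [-3.14154792e+00  2.63314243e-06  1.98854486e+00]
gripper_width 85.75890893576444
```

send_rows:
  targets: "0 0 0.095 0.3 0.5 0 -0.6; 0 -0.095 0.095 0.3 0.5 0 -0.6; 0 -0.095 0.09 0.3 0.5 0 -0.6; 0 -0.095 0.05 0 0 0 -0.6; 0 -0.095 0 0 0 0 -0.6"

```text
t: 2.1
position: [317.6, 630.6, 249.2]
ee_rot: [3.095, 0.49, 1.552]
force: [1.3, 1.5, -0.8]
gripper_width: 68.2
grasp_force: 0.0
```

Run:
```python
from bench import ctrl
s=ctrl.read_state()
for k in("t","joint_positions","position","ee_rot","gripper_width"):print(k,s[k])
```

```text
t 2.1
joint_positions [ 1.10012178  0.82839342  0.64320853 -0.28714073  2.08053876  1.01892636]
position [317.59717842 630.6205292  249.22273882]
ee_rot [3.09492758 0.49006777 1.55184257]
gripper_width 68.24788677291028
```

```bash
cat >> h.py <<'E'
D=[([1.01947975,.207443465,1.54299612,0,1.39350993,-.150539946],[223.91,528.71,209.19],[-3.139265,-.000372,2.740812]),
([1.01951619,1.78106732e-01,1.49147052,0,1.47205377,6.01765359e-01],[224.32203566,529.41800809,250.69029719],[-3.1415,0,1.988545]),
([1.10012178,.82839342,.64320853,-.28714073,2.08053876,1.01892636],[317.59717842,630.6205292,249.22273882],[3.09492758,.49006777,1.55184257])]
Rz=lambda a:R.from_euler("z",a);Ry=lambda a:R.from_euler("y",a)
def fk(j,p,s4=1,s6=1):
    h,L1,L2,L3,dl,e=p
    A=Rz(j[0]);B=A*Ry(j[1]);C=B*Ry(j[2]);W=C*Rz(s4*j[3])*Ry(j[4])
    pos=np.array([0,0,h])+A.apply([0,dl,0])+B.apply([0,0,L1])+C.apply([e,0,L2])+W.apply([0,0,L3])
    return pos,W*Rz(s6*j[5]+np.pi/2)   # sign/offset to test
E
python3 - <<'E'
from h import *
for s4 in(1,-1):
  for s6 in(1,-1):
    print(s4,s6,[np.round((fk(j,[0]*6,s4,s6)[1].inv()*R.from_euler("xyz",e)).as_rotvec(),3).tolist() for j,_,e in D])
E
```

```text
1 1 [[-0.0, 0.0, 0.0], [0.0, 0.0, 0.0], [0.0, -0.0, -0.0]]
1 -1 [[0.0, 0.0, -0.301], [0.0, 0.0, 1.204], [0.0, 0.0, 2.038]]
-1 1 [[-0.0, 0.0, 0.0], [0.0, 0.0, 0.0], [-0.427, -0.263, 0.28]]
-1 -1 [[0.0, 0.0, -0.301], [0.0, 0.0, 1.204], [0.0, -0.63, 2.265]]
```

```bash
cat >> h.py <<'E'
LO=np.array([-2.73,-.86,.23,-1.11,.08,-2.82]);HI=np.array([2.73,2.22,2.46,4.25,2.63,2.82])
def ik(pos,Rt,p,j0=None,w=300):
    best=None;rng=np.random.default_rng(0)
    st=[j0] if j0 is not None else [rng.uniform(LO,HI) for _ in range(25)]
    for x in st:
        r=least_squares(lambda j:np.r_[fk(j,p)[0]-pos,w*(fk(j,p)[1].inv()*Rt).as_rotvec()],np.clip(x,LO+1e-3,HI-1e-3),bounds=(LO,HI))
        if best is None or r.cost<best.cost-1e-6: best=r
    return best.x,np.sqrt(2*best.cost)
YAW=-.097
def tool(phi,yaw=YAW):  # phi below horizontal, pointing to labeller -y
    y=Rz(yaw).apply([1,0,0]);z=Rz(yaw).apply([0,-np.cos(phi),-np.sin(phi)])
    return R.from_matrix(np.c_[np.cross(y,z),y,z])
E
python3 - <<'E'
from h import *
best=None
f=lambda p:np.concatenate([fk(j,p)[0]-x for j,x,_ in D[1:]]+[(fk(D[0][0],p)[0]-D[0][1]),(p-[300,400,400,150,86,0])*.001])
p=least_squares(f,[300,400,400,150,86,0]).x;print(np.round(p,1),np.round(f(p)[:9],2))
np.save("kin.npy",p)
for phi in(20,30,40,50,60):
  for yw in(-.097,.3,.7,1.1):
    Rt=tool(np.radians(phi),yw);z=Rt.apply([0,0,1])
    g=np.array([480.5,361.5,60])+11*z
    r=[ik(g-k*z,Rt,p) for k in(0,100)]
    print(phi,yw,[(np.round(a,2).tolist(),round(b,1)) for a,b in r])
E
```

```text
[282.8 455.  499.6 336.9  86.2  94.1] [-0. -0. -0. -0.  0. -0.  0.  0.  0.]
20 -0.097 [([0.81, 1.16, 0.83, -0.75, 2.14, 0.85], np.float64(0.0)), ([0.88, 1.33, 0.42, -0.83, 2.35, 0.68], np.float64(0.0))]
20 0.3 [([0.92, 1.02, 1.12, -0.92, 1.85, 0.78], np.float64(0.0)), ([1.01, 1.09, 0.9, -0.9, 2.01, 0.7], np.float64(0.0))]
20 0.7 [([1.0, 0.87, 1.44, -1.11, 1.55, 0.78], np.float64(2.6)), ([1.13, 0.87, 1.32, -1.04, 1.69, 0.73], np.float64(0.0))]
20 1.1 [([1.01, 0.68, 1.62, -1.11, 1.29, 0.61], np.float64(76.2)), ([1.19, 0.65, 1.65, -1.11, 1.41, 0.7], np.float64(45.0))]
30 -0.097 [([0.8, 1.05, 0.93, -0.64, 2.0, 0.89], np.float64(0.0)), ([0.86, 1.16, 0.61, -0.67, 2.21, 0.79], np.float64(0.0))]
30 0.3 [([0.89, 0.91, 1.2, -0.81, 1.73, 0.77], np.float64(0.0)), ([0.98, 0.95, 1.0, -0.79, 1.9, 0.71], np.float64(0.0))]
30 0.7 [([0.96, 0.77, 1.49, -1.01, 1.43, 0.71], np.float64(0.0)), ([1.08, 0.74, 1.38, -0.93, 1.58, 0.67], np.float64(0.0))]
30 1.1 [([0.96, 0.6, 1.71, -1.11, 1.15, 0.57], np.float64(37.9)), ([1.13, 0.53, 1.74, -1.11, 1.27, 0.64], np.float64(8.8))]
40 -0.097 [([0.77, 0.93, 1.05, -0.
[... 749 characters left out ...]
0.49], np.float64(0.0)), ([0.95, 0.52, 1.48, -0.69, 1.4, 0.46], np.float64(0.0))]
50 1.1 [([0.84, 0.46, 1.78, -0.89, 0.92, 0.31], np.float64(0.0)), ([0.96, 0.32, 1.76, -0.8, 1.1, 0.25], np.float64(0.0))]
60 -0.097 [([0.69, 0.71, 1.27, -0.36, 1.55, 0.87], np.float64(0.0)), ([0.74, 0.69, 1.1, -0.35, 1.74, 0.85], np.float64(0.0))]
60 0.3 [([0.75, 0.62, 1.42, -0.48, 1.37, 0.61], np.float64(0.0)), ([0.81, 0.57, 1.29, -0.45, 1.55, 0.58], np.float64(0.0))]
60 0.7 [([0.77, 0.52, 1.58, -0.58, 1.15, 0.34], np.float64(0.0)), ([0.85, 0.43, 1.51, -0.53, 1.33, 0.32], np.float64(0.0))]
60 1.1 [([0.76, 0.41, 1.75, -0.65, 0.9, 0.05], np.float64(0.0)), ([0.85, 0.27, 1.73, -0.58, 1.08, 0.01], np.float64(0.0))]
```

```bash
cat >> h.py <<'E'
def rows(pos,Rt,n,hand,start=None):
    st=ctrl.read_state()
    p0,R0=(np.array(st["position"]),R.from_euler("xyz",st["ee_rot"])) if start is None else start
    rv=(R0.inv()*Rt).as_rotvec(); out=[]
    for i in range(n):
        Ri=R0*R.from_rotvec(rv*i/n); sh=Ri.inv().apply((np.array(pos)-p0)/n)
        out.append(" ".join(f"{v:.3f}" for v in np.r_[rv/n/(np.pi/2),sh/80])+f" {hand}")
    print(f"dist {np.linalg.norm(pos-p0):.1f} ang {np.degrees(np.linalg.norm(rv)):.1f}; per row mm {np.linalg.norm(pos-p0)/n:.1f} deg {np.degrees(np.linalg.norm(rv))/n:.2f}")
    for k in range(0,n,5):print("; ".join(out[k:k+5]))
    return np.array(pos),Rt
E
python3 - <<'E'
from h import *
bb={"scene":[458,275],"top":[161,268]}
print("green",least_squares(lambda q:np.concatenate([bbox(proj(cyl(*q,BOT),n))[:2]-bb[n] for n in bb]),(380,370)).x, least_squares(lambda q:bbox(proj(cyl(*q,BOT),"top"))[:2]-bb["top"],(380,370)).x)
Rt=tool(np.radians(25));z=Rt.apply([0,0,1])
g=np.array([480.5,362.5,62])+11*z; pre=g-110*z
print(g,pre); rows(pre,Rt,10,-0.7)
E
```

```text
green [364.10702599 384.73691887] [360.25437216 381.61041455]
[479.53448534 352.57747855  57.35119912] [489.18963191 451.80269301 103.83920791]
dist 287.3 ang 37.5; per row mm 28.7 deg 3.75
0.007 -0.041 0.003 -0.108 0.206 0.274 -0.7; 0.007 -0.041 0.003 -0.089 0.209 0.278 -0.7; 0.007 -0.041 0.003 -0.071 0.213 0.281 -0.7; 0.007 -0.041 0.003 -0.052 0.216 0.283 -0.7; 0.007 -0.041 0.003 -0.032 0.219 0.283 -0.7
0.007 -0.041 0.003 -0.013 0.222 0.282 -0.7; 0.007 -0.041 0.003 0.006 0.225 0.280 -0.7; 0.007 -0.041 0.003 0.025 0.227 0.277 -0.7; 0.007 -0.041 0.003 0.043 0.230 0.272 -0.7; 0.007 -0.041 0.003 0.062 0.233 0.267 -0.7
```

send_rows:
  targets: "0.007 -0.041 0.003 -0.108 0.206 0.274 -1; 0.007 -0.041 0.003 -0.089 0.209 0.278 -1; 0.007 -0.041 0.003 -0.071 0.213 0.281 -1; 0.007 -0.041 0.003 -0.052 0.216 0.283 -1; 0.007 -0.041 0.003 -0.032 0.219 0.283 -1"

```text
t: 2.6
position: [402.8, 540.8, 174.2]
ee_rot: [3.128, 0.81, 1.515]
force: [-0.1, 0.6, 0.2]
gripper_width: 85.5
grasp_force: 0.0
```

send_rows:
  targets: "0.007 -0.041 0.003 -0.013 0.222 0.282 -1; 0.007 -0.041 0.003 0.006 0.225 0.280 -1; 0.007 -0.041 0.003 0.025 0.227 0.277 -1; 0.007 -0.041 0.003 0.043 0.230 0.272 -1; 0.007 -0.041 0.003 0.062 0.233 0.267 -1"

```text
t: 3.1
position: [486.4, 451.7, 101.7]
ee_rot: [-3.133, 1.134, 1.473]
force: [-3.8, -3.2, 3.8]
gripper_width: 85.3
grasp_force: 0.0
```

Run:
```python
from h import *
Rt=tool(np.radians(25));z=Rt.apply([0,0,1])
g=np.array([480.5,362.5,62])+11*z
s=ctrl.read_state();print(s["position"],(R.from_euler("xyz",s["ee_rot"]).inv()*Rt).as_rotvec(),s["force"])
rows(g-110*z,Rt,2,-1);
a=ctrl.capture("top")[170:300,110:250,::-1];b=ctrl.capture("scene")[210:350,330:500,::-1]
f=lambda i,k:cv2.resize(i,None,fx=k,fy=k,interpolation=cv2.INTER_CUBIC)
A=f(a,2.8);B=f(b,2.4);hh=max(len(A),len(B));c=np.zeros((hh,A.shape[1]+B.shape[1],3),np.uint8);c[:len(A),:A.shape[1]]=A;c[:len(B),A.shape[1]:]=B
cv2.imwrite("pics/g1.png",c);print(A.shape,B.shape)
```

```text
[486.37543934 451.66067087 101.71681622] [-0.0098592  -0.0004932  -0.00052009] [-3.76884957 -3.22136413  3.77735976]
dist 3.5 ang 0.6; per row mm 1.8 deg 0.28
-0.003 -0.000 -0.000 -0.011 0.017 -0.008 -1; -0.003 -0.000 -0.000 -0.011 0.017 -0.008 -1
(364, 392, 3) (336, 408, 3)
```

View pics/g1.png

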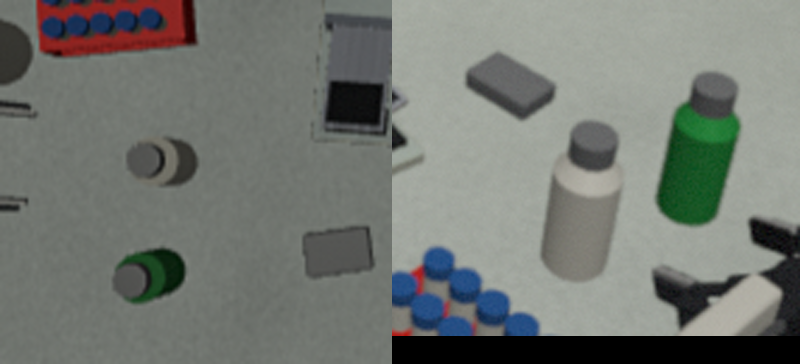

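The top crop shows the white bottle's cap centred at crop (145,159). The two fingers are at rows 107 and 204, so they straddle it. The scene crop shows the fingertips level with the bottle, to its right.

Run:
```python
from h import *
s=ctrl.read_state();P=np.array(s["position"]);Q=R.from_euler("xyz",s["ee_rot"])
for y in(42.5,-42.5):
    print(((proj(P+Q.apply([0,y,8]),"top")[0]+.3-[110,170])*2.8).round(1),((proj(P+Q.apply([0,y,8]),"scene")[0]+.3-[330,210])*2.4+[392,0]).round(1))
def inv(uv,n,z): return least_squares(lambda q:proj([*q,z],n)[0]-uv,[480,360]).x
print("cap top",inv((110+145/2.8-.3,170+159/2.8-.3),"top",132),"cap top scene",inv((330+(597-392)/2.4-.3,210+134/2.4-.3),"scene",132))
```

```text
[ 82.9 120.2] [618.3 256.3]
[ 74.4 199.4] [705.2 212.2]
cap top [484.63821106 358.76675252] cap top scene [483.19829606 365.48888516]
```

Run:
```python
from h import *
Q=R.from_euler("xyz",[-3.139265,-.000372,2.740812])
for y in(42.5,0,-42.5): print("start",proj(np.array([223.9,528.7,209.2])+Q.apply([0,y,8]),"top")[0].round(1))
s=ctrl.read_state();P=np.array(s["position"]);Q=R.from_euler("xyz",s["ee_rot"]);print(s["t"],P,s["joint_velocities"].round(3))
a=ctrl.capture("top")
t0=cv2.imread("pics/top0.png")[310:370,30:120];a=a[180:270,60:190,::-1]
f=lambda i,k:cv2.resize(i,None,fx=k,fy=k,interpolation=cv2.INTER_CUBIC)
A=f(a,4);B=f(t0,3);c=np.zeros((360,520+270,3),np.uint8);c[:,:520]=A;c[:180,520:]=B
for y in(42.5,-42.5):
  for L in(-5,-50):
    u=(proj(P+Q.apply([0,y,L]),"top")[0]+.4-[60,180])*4; cv2.circle(c,tuple(int(v) for v in u),3,(0,0,255),-1)
cv2.imwrite("pics/g2.png",c)
```

```text
start [ 76.3 319.4]
start [ 91.  325.3]
start [105.8 331.1]
3.2 [487.82037999 447.87526493  94.34951322] [ 0.036 -0.065 -0.006  0.042  0.012  0.025]
```

View pics/g2.png

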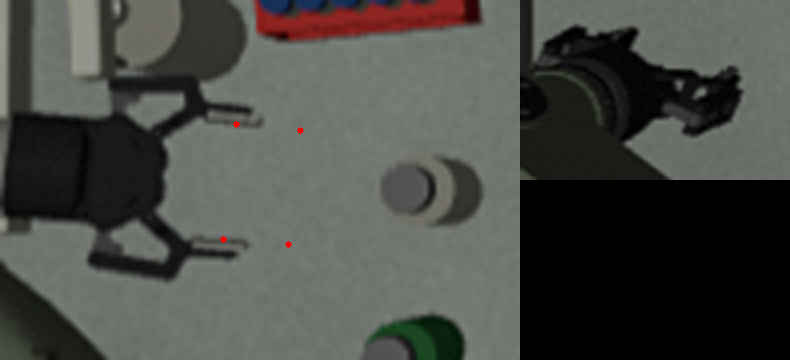

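The fingers look about 28 mm short of where I predicted them. I'll let the arm settle and measure again numerically, without viewing a picture.

send_rows:
  targets: "0 0 0 0 0 0 -1; 0 0 0 0 0 0 -1; 0 0 0 0 0 0 -1; 0 0 0 0 0 0 -1; 0 0 0 0 0 0 -1"

```text
t: 3.75
position: [487.3, 452.6, 103.3]
ee_rot: [-3.141, 1.128, 1.468]
force: [-0.2, 0.2, 0.4]
gripper_width: 85.3
grasp_force: 0.0
```

Run:
```python
from h import *
s=ctrl.read_state();P=np.array(s["position"]);Q=R.from_euler("xyz",s["ee_rot"]);print(s["t"],P,s["joint_velocities"].round(3), (Q.inv()*tool(np.radians(25))).as_rotvec())
for n,c0,bx in(("top",cv2.imread("pics/top0.png"),(195,260,100,150)),("scene",cv2.imread("pics/scene0.png"),(280,340,410,540))):
    a=ctrl.capture(n)[:,:,::-1]
    cv2.imwrite(f"pics/{n}_pre.png",a)
    df=np.abs(a.astype(int)-c0).max(2)>35
    r0,r1,c_0,c_1=bx
    if n=="top":
        for r in range(195,260):
            cc=np.where(df[r,60:152])[0]
            if len(cc) and cc.max()+60>100: print(r,cc.max()+60,end="; ")
    print()
    for y in(42.5,-42.5):
        for L in(8,-5,-30): print(n,y,L,proj(P+Q.apply([0,y,L]),n)[0].round(1))
```

```text
3.75 [487.33298186 452.64478649 103.29365031] [-0.004  0.006 -0.    -0.003  0.001  0.   ] [-0.00593817 -0.0061471  -0.00255827]
199 104; 200 106; 201 106; 202 106; 203 107; 204 107; 205 108; 206 118; 207 119; 208 119; 209 108; 210 122; 211 122; 212 101; 239 101; 240 117; 241 118; 242 106; 243 116; 244 115; 245 103; 246 102; 247 101; 248 101; 249 101; 
top 42.5 8 [136.6 212.6]
top 42.5 -5 [132.  212.2]
top 42.5 -30 [123.  211.4]
top -42.5 8 [133.7 241.1]
top -42.5 -5 [129.1 240.9]
top -42.5 -30 [120.  240.3]

scene 42.5 8 [427.2 314.3]
scene 42.5 -5 [432.5 316.4]
scene 42.5 -30 [443.2 320.7]
scene -42.5 8 [463.4 296. ]
scene -42.5 -5 [469.  297.8]
scene -42.5 -30 [480.1 301.3]
```

Run:
```python
from h import *
print(ctrl.nose_length)
Rt=tool(np.radians(25));z=Rt.apply([0,0,1])
rows(np.array([482.5,361,62])+26*z,Rt,5,-1)
```

```text
8.0
dist 126.2 ang 0.5; per row mm 25.2 deg 0.10
-0.001 -0.001 -0.000 -0.006 0.012 0.315 -1; -0.001 -0.001 -0.000 -0.005 0.011 0.315 -1; -0.001 -0.001 -0.000 -0.005 0.011 0.315 -1; -0.001 -0.001 -0.000 -0.005 0.011 0.315 -1; -0.001 -0.001 -0.000 -0.004 0.010 0.315 -1
```

send_rows:
  targets: "-0.001 -0.001 0 -0.006 0.012 0.25 -1; -0.001 -0.001 0 -0.005 0.011 0.25 -1; -0.001 -0.001 0 -0.005 0.011 0.25 -1; -0.001 -0.001 0 -0.005 0.011 0.2 -1; -0.001 -0.001 0 -0.004 0.01 0.1 -1"

```text
t: 4.35
position: [483.9, 373.6, 67.9]
ee_rot: [3.139, 1.139, 1.471]
force: [-0.8, 0.5, 0.3]
gripper_width: 85.3
grasp_force: 0.0
```

Run:
```python
from h import *
Rt=tool(np.radians(25));z=Rt.apply([0,0,1])
rows(np.array([482.5,361,62])+26*z,Rt,4,-1)
a=ctrl.capture("top")[185:265,90:200,::-1];b=ctrl.capture("scene")[240:350,370:480,::-1]
f=lambda i,k:cv2.resize(i,None,fx=k,fy=k,interpolation=cv2.INTER_CUBIC)
A=f(a,3.6);B=f(b,3.6);c=np.zeros((396,792,3),np.uint8);c[:288,:396]=A;c[:,396:]=B
cv2.imwrite("pics/g3.png",c)
```

```text
dist 40.0 ang 0.3; per row mm 10.0 deg 0.07
-0.000 0.001 -0.000 0.000 -0.001 0.125 -1; -0.000 0.001 -0.000 0.000 -0.001 0.125 -1; -0.000 0.001 -0.000 0.000 -0.001 0.125 -1; -0.000 0.001 -0.000 0.000 -0.001 0.125 -1
```

View pics/g3.png

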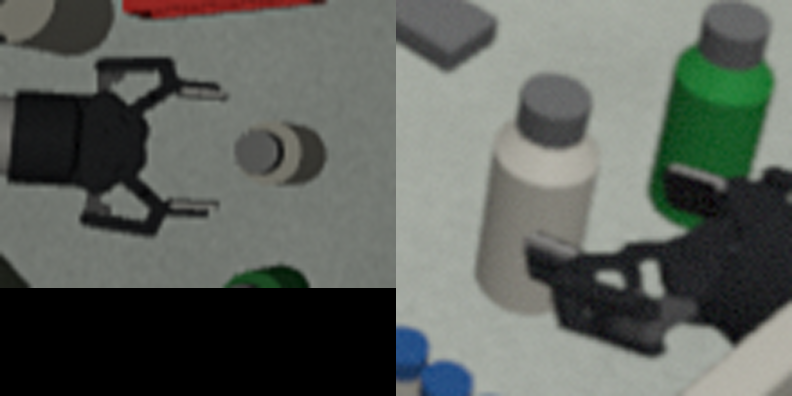

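The top crop shows the fingertips at about (225,97) and (215,207), still short of the bottle, whose cap centre is at (260,150). So the real fingers sit about 27 mm behind the reported TCP, and I'll advance further to account for that.

send_rows:
  targets: "0 0.001 0 0 -0.001 0.14 -1; 0 0.001 0 0 -0.001 0.14 -1; 0 0.001 0 0 -0.001 0.14 -1; 0 0.001 0 0 -0.001 0.14 -1; 0 0 0 0 0 0.1 -1"

```text
t: 4.95
position: [479.4, 327.8, 45.9]
ee_rot: [3.136, 1.13, 1.469]
force: [-0.4, -0.2, 0.3]
gripper_width: 85.4
grasp_force: 0.0
```

send_rows:
  targets: "0 0 0 0 0 0 -1; 0 0 0 0 0 0 -1; 0 0 0 0 0 0 -0.6; 0 0 0 0 0 0 -0.4; 0 0 0 0 0 0 -0.2"

```text
t: 5.45
position: [479.4, 327.8, 46.1]
ee_rot: [3.136, 1.131, 1.469]
force: [-0.5, -0.1, -0.2]
gripper_width: 52.4
grasp_force: 62.4
```

send_rows:
  targets: "0 0 0 0 0 0 0; 0 0 0 0 0 0 1; 0 0 0 0 0 0 1; 0 0 0 0 0 0 1; 0 0 0 0 0 0 1"

```text
t: 5.95
position: [479.3, 327.5, 46.0]
ee_rot: [3.137, 1.131, 1.469]
force: [1.9, 1.6, 3.3]
gripper_width: 52.4
grasp_force: 62.2
```

Run:
```python
from h import *
Rt=tool(np.radians(25));z=Rt.apply([0,0,1])
s=ctrl.read_state();P=np.array(s["position"]);print(P,s["gripper_width"],s["grasp_force"],s["force"])
for n in("top","scene"):
    a=ctrl.capture(n);cv2.imwrite(f"pics/{n}_g.png",a[:,:,::-1])
    print(n,[(np.round(d["bbox"],1).tolist(),round(d["conf"],2)) for d in ctrl.recognise("bottle",n)][:3])
```

```text
[479.33501079 327.51482481  46.02220462] 52.448087919859375 62.20105290412903 [1.85641535 1.60800243 3.34421296]
top [([165.9, 228.3, 28.1, 16.0], 0.8)]
scene [([409.0, 293.4, 38.3, 66.1], 0.81), ([461.0, 262.1, 32.4, 52.2], 0.8)]
```

```bash
cat >> h.py <<'E'
CR=np.array([564.5,45,85.]); CRr=Rz(YAW)*R.from_euler("x",-.35)   # cradle pose: -y up the slope
base=np.array([482.6,361,0.])
def grasp():
    return np.load("grasp.npy")
def place(off):  # off: cradle-frame offset of bottle base; returns TCP pos, R
    G=grasp();Rg=R.from_matrix(G[:,:3]);Pg=G[:,3]
    # bottle frame at grasp (upright, yaw YAW); at place rotate about labeller x
    U=Rz(YAW)
    V=CRr*R.from_euler("x",np.pi/2)   # bottle z -> cradle -y
    M=V*U.inv()
    return CR+CRr.apply(off)+M.apply(Pg-base), M*Rg
E
python3 - <<'E'
from h import *
s=ctrl.read_state();P=np.array(s["position"]);Q=R.from_euler("xyz",s["ee_rot"]);np.save("grasp.npy",np.c_[Q.as_matrix(),P])
p=np.load("kin.npy")
print(CRr.apply([0,-1,0]),(CRr*R.from_euler("x",np.pi/2)).apply([0,0,1]))
up=P+[0,0,130]
st=rows(up,Q,5,1)
a=place([0,-10,70]);print(a[0],a[1].as_euler("xyz"))
print(ik(*a,p)); e=place([0,0,0]);print(e[0],ik(*e,p)); print(ik(up,Q,p))
rows(*a,15,1,st)
E
```

```text
[-0.09097633 -0.9349569   0.34289781] [-0.09097633 -0.9349569   0.34289781]
dist 130.0 ang 0.0; per row mm 26.0 deg 0.00
0.000 0.000 0.000 -0.294 0.001 -0.138 1; 0.000 0.000 0.000 -0.294 0.001 -0.138 1; 0.000 0.000 0.000 -0.294 0.001 -0.138 1; 0.000 0.000 0.000 -0.294 0.001 -0.138 1; 0.000 0.000 0.000 -0.294 0.001 -0.138 1
[560.62567829   4.98904072 138.32928632] [ 3.14074524 -0.08958689  1.47185663]
(array([-0.19992366,  0.24168846,  1.65839093,  0.09399216,  1.25104469,
       -0.13093569]), np.float64(2.5687646266574237e-13))
[559.21081488  -9.55140394  69.14421834] (array([-0.22626294,  0.32834567,  1.70883719,  0.09902181,  1.11690976,
       -0.17128765]), np.float64(4.3923605776629264e-13))
(array([ 0.78584163,  0.90952464,  0.97282899, -0.74874863,  2.13456122,
        0.77511791]), np.float64(1.849209012922734e-13))
dist 334.7 ang 69.9; per row mm 22.3 deg 4.66
0.000 0.052 0.000 -0.082 0.093 0.250 1; 0.000 0.052 0.000 -0.102 0.093 0.242 1; 0.000 0.052 0.000 -0.122 0.093 0.233 1; 0.000 0.052 0.000 -0.140 0.093 0.222 1; 0.000 0.052 0.000 -0.158 0.094 0.210 1
0.000 0.052 0.000 -0.174 0.094 0.197 1; 0.000 0.052 0.000 -0.190 0.094 0.182 1; 0.000 0.052 0.000 -0.204 0.094 0.166 1; 0.000 0.052 0.000 -0.217 0.094 0.148 1; 0.000 0.052 0.000 -0.228 0.094 0.130 1
0.000 0.052 0.000 -0.238 0.094 0.111 1; 0.000 0.052 0.000 -0.246 0.094 0.092 1; 0.000 0.052 0.000 -0.253 0.094 0.071 1; 0.000 0.052 0.000 -0.258 0.094 0.051 1; 0.000 0.052 0.000 -0.261 0.094 0.029 1
```

send_rows:
  targets: "0 0 0 -0.294 0.001 -0.138 1; 0 0 0 -0.294 0.001 -0.138 1; 0 0 0 -0.294 0.001 -0.138 1; 0 0 0 -0.294 0.001 -0.138 1; 0 0 0 -0.294 0.001 -0.138 1"

```text
t: 6.65
position: [478.7, 326.6, 175.0]
ee_rot: [-3.138, 1.133, 1.477]
force: [-0.8, 0.6, -1.0]
gripper_width: 52.3
grasp_force: 62.6
```

send_rows:
  targets: "0 0.052 0 -0.082 0.093 0.25 1; 0 0.052 0 -0.102 0.093 0.242 1; 0 0.052 0 -0.122 0.093 0.233 1; 0 0.052 0 -0.14 0.093 0.222 1; 0 0.052 0 -0.158 0.094 0.21 1"

```text
t: 7.15
position: [505.6, 218.8, 161.5]
ee_rot: [-3.141, 0.72, 1.474]
force: [-0.6, 0.3, -0.9]
gripper_width: 52.4
grasp_force: 62.6
```

send_rows:
  targets: "0 0.052 0 -0.174 0.094 0.197 1; 0 0.052 0 -0.19 0.094 0.182 1; 0 0.052 0 -0.204 0.094 0.166 1; 0 0.052 0 -0.217 0.094 0.148 1; 0 0.052 0 -0.228 0.094 0.13 1"

```text
t: 7.65
position: [532.8, 111.5, 149.0]
ee_rot: [-3.141, 0.311, 1.474]
force: [-0.2, -0.5, -1.7]
gripper_width: 52.0
grasp_force: 62.6
```

send_rows:
  targets: "0 0.052 0 -0.238 0.094 0.111 1; 0 0.052 0 -0.246 0.094 0.092 1; 0 0.052 0 -0.253 0.094 0.071 1; 0 0.052 0 -0.258 0.094 0.051 1; 0 0.052 0 -0.261 0.094 0.029 1"

```text
t: 8.15
position: [560.1, 4.2, 136.4]
ee_rot: [3.141, -0.098, 1.473]
force: [0.6, 0.7, -2.4]
gripper_width: 52.2
grasp_force: 62.7
```

send_rows:
  targets: "0 0 0 0 0 0 1; 0 0 0 0 0 0 1; 0 0 0 0 0 0 1; 0 0 0 0 0 0 1; 0 0 0 0 0 0 1"

```text
t: 8.65
position: [560.8, 6.2, 137.1]
ee_rot: [3.141, -0.094, 1.476]
force: [-1.1, -0.0, -0.5]
gripper_width: 52.3
grasp_force: 62.7
```

Run:
```python
from h import *
s=ctrl.read_state();P=np.array(s["position"]);print(P,s["ee_rot"],s["gripper_width"],s["force"])
a=place([0,-10,70]);rows(*a,2,1)
# predicted bottle outline from the actual pose
Q=R.from_euler("xyz",s["ee_rot"]);G=grasp();Rg=R.from_matrix(G[:,:3])
Bp=P+Q.apply(Rg.inv().apply(base-G[:,3]));BR=Q*Rg.inv()*Rz(YAW)
f=lambda i,k:cv2.resize(i,None,fx=k,fy=k,interpolation=cv2.INTER_CUBIC)
c=np.zeros((480,800,3),np.uint8)
for n,(r,cc),k,x0 in(("top",(150,235),4,0),("scene",(150,200),4,400)):
    im=ctrl.capture(n)[:,:,::-1];cv2.imwrite(f"pics/{n}_p.png",im)
    cr_=f(im[r:r+100,cc:cc+100] if n=="top" else im[r:r+120,cc:cc+100],k)
    for h_,rr in((0,27),(95,27),(132,18)):
        t=np.linspace(0,2*np.pi,40);pts=Bp+BR.apply(np.c_[rr*np.cos(t),rr*np.sin(t),0*t+h_])
        u=((proj(pts,n)+.4-[cc,r])*k).astype(np.int32); cv2.polylines(cr_,[u],True,(0,0,255),1)
    c[:len(cr_),x0:x0+400]=cr_
cv2.imwrite("pics/p1.png",c)
```

```text
[560.77387453   6.24622767 137.06385892] [ 3.14050489 -0.09371494  1.47624732] 52.29568916769738 [-1.12432488 -0.01653075 -0.50072626]
dist 1.8 ang 0.3; per row mm 0.9 deg 0.17
-0.000 -0.001 0.001 -0.007 -0.000 -0.009 1; -0.000 -0.001 0.001 -0.007 -0.000 -0.009 1
```

View pics/p1.png

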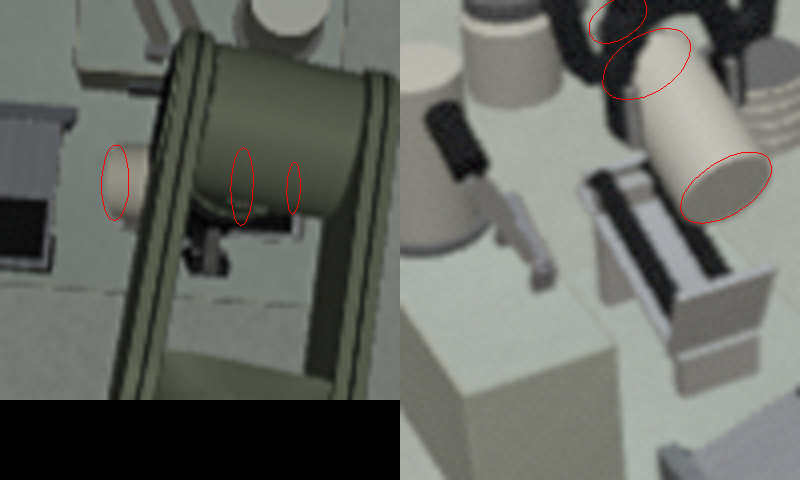

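The scene crop shows the held bottle above the cradle, with its base ellipse matching the prediction at (726,187). The shoulder looks slightly off to the right. I'll measure the bottle's edges numerically.

Run:
```python
from h import *
im=cv2.imread("pics/scene_p.png");print("scene gray rows (cols 350..396)")
g=cv2.cvtColor(im,cv2.COLOR_BGR2GRAY)
for r in range(154,208,4): print(r,g[r,350:396:1].tolist())
t=cv2.cvtColor(cv2.imread("pics/top_p.png"),cv2.COLOR_BGR2GRAY);print("top cols 258..274, rows 180..212")
for c_ in range(258,276,2): print(c_,t[180:212,c_].tolist())
s=ctrl.read_state();P=np.array(s["position"]);Q=R.from_euler("xyz",s["ee_rot"]);G=grasp();Rg=R.from_matrix(G[:,:3])
Bp=P+Q.apply(Rg.inv().apply(base-G[:,3]));BR=Q*Rg.inv()*Rz(YAW)
tt=np.linspace(0,2*np.pi,73)
for n in cam:
  for h_ in(0,30,60,90):
    u=proj(Bp+BR.apply(np.c_[27*np.cos(tt),27*np.sin(tt),0*tt+h_]),n); print(n,h_,"min",u.min(0).round(1),"max",u.max(0).round(1), "ctr",proj(Bp+BR.apply([0,0,h_]),n).round(1))
```

```text
scene gray rows (cols 350..396)
154 [167, 168, 169, 169, 169, 171, 169, 169, 169, 170, 168, 168, 167, 168, 168, 168, 169, 169, 167, 169, 167, 170, 169, 168, 168, 168, 169, 169, 168, 168, 168, 169, 169, 168, 168, 167, 169, 169, 169, 169, 168, 167, 169, 167, 166, 167]
158 [169, 168, 171, 169, 169, 172, 169, 168, 169, 168, 170, 169, 170, 169, 166, 169, 168, 169, 167, 167, 167, 169, 168, 167, 169, 168, 169, 167, 169, 167, 166, 170, 167, 167, 167, 169, 170, 166, 169, 167, 167, 168, 172, 169, 168, 167]
162 [171, 172, 168, 171, 171, 170, 170, 170, 172, 170, 168, 167, 167, 170, 170, 169, 169, 168, 167, 168, 168, 168, 167, 168, 169, 164, 165, 166, 168, 168, 166, 164, 165, 167, 166, 166, 167, 167, 164, 162, 157, 148, 141, 131, 128, 122]
166 [170, 170, 169, 169, 171, 170, 171, 169, 168, 169, 168, 170, 169, 167, 168, 168, 165, 167, 168, 164, 166, 167, 165, 166, 168, 165, 169, 166, 168, 166, 166, 166, 168, 166, 163, 140, 111, 108, 112, 114, 111, 111, 116, 120, 122, 121]
170 [170, 170, 171, 170, 169, 170, 170, 167, 169, 168, 168, 168, 167, 168, 168, 168, 167, 168, 165, 168, 168, 166, 166, 166, 165
[... 3460 characters left out ...]
, 34, 30, 30, 30, 29, 32, 32, 35, 38, 37, 45, 54, 69, 83]
274 [29, 12, 11, 11, 16, 24, 32, 44, 54, 53, 45, 35, 33, 32, 34, 35, 37, 45, 56, 73, 87, 83, 84, 86, 85, 87, 88, 89, 89, 90, 88, 87]
scene 0 min [269.6 187.5] max [292.3 205.3] ctr [[281.  196.5]]
scene 30 min [263.3 177.4] max [285.7 195.3] ctr [[274.6 186.5]]
scene 60 min [257.1 167.7] max [279.3 185.5] ctr [[268.3 176.7]]
scene 90 min [251.1 158.2] max [273.1 176. ] ctr [[262.2 167.2]]
top 0 min [260.1 185.8] max [267.  204.6] ctr [[263.6 195.2]]
top 30 min [270.1 186. ] max [276.6 205. ] ctr [[273.5 195.5]]
top 60 min [280.3 186.2] max [286.4 205.4] ctr [[283.4 195.8]]
top 90 min [290.7 186.5] max [296.4 205.8] ctr [[293.6 196.1]]
```

Run:
```python
import cv2
g=cv2.cvtColor(cv2.imread("pics/scene_p.png"),cv2.COLOR_BGR2GRAY)
for r in range(158,208,4): print(r,g[r,250:298].tolist())
```

```text
158 [59, 38, 31, 27, 31, 32, 33, 36, 19, 28, 33, 45, 97, 143, 159, 161, 162, 167, 163, 160, 162, 167, 170, 172, 173, 157, 117, 59, 27, 29, 27, 27, 25, 28, 27, 22, 23, 31, 23, 37, 29, 41, 68, 118, 157, 165, 172, 172]
162 [74, 25, 25, 22, 36, 33, 26, 16, 22, 47, 101, 154, 184, 190, 190, 190, 189, 186, 184, 182, 176, 172, 163, 155, 140, 121, 102, 86, 54, 26, 24, 27, 32, 24, 25, 41, 74, 95, 107, 106, 108, 107, 106, 106, 105, 107, 108, 106]
166 [29, 33, 31, 36, 29, 28, 28, 30, 67, 132, 176, 186, 188, 189, 191, 190, 191, 189, 189, 187, 185, 181, 180, 175, 167, 159, 131, 79, 25, 17, 35, 68, 101, 100, 69, 56, 81, 103, 108, 104, 104, 104, 108, 106, 106, 106, 107, 104]
170 [45, 29, 28, 27, 21, 29, 36, 67, 120, 164, 177, 181, 182, 183, 185, 187, 190, 191, 190, 191, 189, 188, 186, 182, 180, 175, 172, 163, 146, 102, 53, 49, 78, 97, 81, 53, 76, 101, 107, 105, 108, 105, 105, 103, 107, 109, 115, 126]
174 [133, 75, 28, 28, 31, 47, 78, 100, 101, 119, 155, 169, 174, 178, 180, 183, 186, 189, 191, 191, 192, 190, 190, 188, 187, 185, 181, 180, 176, 167, 156, 136, 108, 104, 90, 64, 97, 134, 142, 140, 137, 1
[... 1231 characters left out ...]
166]
198 [40, 30, 35, 28, 39, 65, 93, 115, 117, 115, 117, 118, 106, 80, 49, 32, 52, 81, 110, 126, 138, 137, 123, 116, 111, 111, 112, 114, 109, 110, 114, 112, 111, 112, 110, 110, 111, 109, 112, 121, 143, 162, 168, 170, 170, 167, 167, 167]
202 [79, 53, 29, 30, 29, 35, 35, 75, 119, 154, 167, 171, 171, 170, 166, 142, 84, 34, 38, 70, 97, 113, 110, 111, 111, 110, 113, 109, 109, 113, 109, 112, 114, 112, 118, 131, 149, 164, 167, 166, 166, 164, 166, 166, 167, 166, 168, 167]
206 [161, 165, 143, 86, 38, 26, 31, 34, 30, 61, 115, 156, 169, 170, 170, 169, 168, 155, 114, 57, 25, 33, 40, 50, 66, 82, 120, 153, 163, 162, 163, 166, 169, 167, 165, 168, 167, 167, 169, 169, 166, 168, 165, 168, 166, 166, 167, 167]
```

The top and scene edges both match the model to within about 1 px. Now I'll lower the bottle along the cradle normal, keeping the base a few mm clear of the foot plate.

```bash
sed -i 's/^CR=np.array(\[564.5,45,85.\])/CR=np.array([564.7,44.3,85.])/; s/^base=.*/base=np.array([482.6,359.5,0.])/' h.py
python3 - <<'E'
from h import *
a=rows(*place([0,-7,30]),5,1); b=rows(*place([0,-7,7]),5,1,a); 
print("tool axes of cradle -z, +y per mm/80:",(place([0,0,0])[1].inv().apply(CRr.apply([0,0,-1]))/80).round(4),(place([0,0,0])[1].inv().apply(CRr.apply([0,1,0]))/80).round(4))
E
```

```text
dist 38.0 ang 0.3; per row mm 7.6 deg 0.06
0.000 -0.001 0.000 -0.038 -0.001 0.087 1; 0.000 -0.001 0.000 -0.038 -0.000 0.087 1; 0.000 -0.001 0.000 -0.038 -0.000 0.087 1; 0.000 -0.001 0.000 -0.038 -0.000 0.087 1; 0.000 -0.001 0.000 -0.038 -0.000 0.087 1
dist 23.0 ang 0.0; per row mm 4.6 deg 0.00
0.000 0.000 0.000 -0.024 -0.000 0.052 1; 0.000 0.000 0.000 -0.024 -0.000 0.052 1; 0.000 0.000 0.000 -0.024 -0.000 0.052 1; 0.000 0.000 0.000 -0.024 -0.000 0.052 1; 0.000 0.000 0.000 -0.024 -0.000 0.052 1
tool axes of cradle -z, +y per mm/80: [-0.0053 -0.      0.0113] [ 0.0113 -0.      0.0053]
```

send_rows:
  targets: "0 -0.001 0 -0.038 -0.001 0.087 1; 0 -0.001 0 -0.038 0 0.087 1; 0 -0.001 0 -0.038 0 0.087 1; 0 -0.001 0 -0.038 0 0.087 1; 0 -0.001 0 -0.038 0 0.087 1"

```text
t: 9.25
position: [559.5, -7.4, 100.1]
ee_rot: [3.141, -0.086, 1.474]
force: [0.1, 1.0, -0.8]
gripper_width: 52.1
grasp_force: 62.7
```

send_rows:
  targets: "0 0 0 -0.024 0 0.052 1; 0 0 0 -0.024 0 0.052 1; 0 0 0 -0.024 0 0.052 1; 0 0 0 -0.024 0 0.052 1; 0 0 0 -0.024 0 0.052 1"

```text
t: 9.75
position: [559.3, -15.0, 79.4]
ee_rot: [3.14, -0.086, 1.474]
force: [-0.2, -0.7, -1.1]
gripper_width: 52.6
grasp_force: 62.7
```

send_rows:
  targets: "0 0 0 0 0 0 1; 0 0 0 0 0 0 1; 0 0 0 -0.005 0 0.011 1; 0 0 0 -0.005 0 0.011 1; 0 0 0 0 0 0 1"

```text
t: 10.25
position: [559.0, -15.5, 77.8]
ee_rot: [3.14, -0.086, 1.474]
force: [0.2, 0.4, -1.4]
gripper_width: 52.3
grasp_force: 62.7
```

Run:
```python
from h import *
s=ctrl.read_state();P=np.array(s["position"]);a=place([0,0,0])
print(P,"cradle off",CRr.inv().apply(P-a[0]).round(2),s["force"].round(2),s["ft_torque"].round(3),(R.from_euler("xyz",s["ee_rot"]).inv()*a[1]).as_rotvec().round(4))
```

```text
[559.03063164 -15.50832459  77.77020908] cradle off [ 0.28 -7.91  4.8 ] [ 0.25  0.41 -1.36] [-0.019  0.049 -0.044] [0.0004 0.0037 0.0021]
```

No contact yet, so I'll creep down 1 mm per row.

send_rows:
  targets: "0 0 0 -0.005 0 0.011 1; 0 0 0 -0.005 0 0.011 1; 0 0 0 -0.005 0 0.011 1; 0 0 0 0 0 0 1; 0 0 0 0 0 0 1"

```text
t: 10.75
position: [558.9, -16.5, 75.0]
ee_rot: [3.14, -0.086, 1.474]
force: [0.3, 0.5, -1.7]
gripper_width: 52.5
grasp_force: 62.7
```

send_rows:
  targets: "0 0 0 -0.005 0 0.011 1; 0 0 0 -0.003 0 0.006 1; 0 0 0 0 0 0 1; 0 0 0 0 0 0 1; 0 0 0 0 0 0 1"

```text
t: 11.25
position: [559.0, -16.9, 73.9]
ee_rot: [3.14, -0.086, 1.474]
force: [-0.7, 0.7, 1.4]
gripper_width: 52.5
grasp_force: 63.0
```

send_rows:
  targets: "0 0 0 -0.004 0 0.008 1; 0 0 0 0 0 0 1; 0 0 0 0 0 0 1; 0 0 0 0 0 0 1; 0 0 0 0 0 0 1"

```text
t: 11.75
position: [559.0, -17.0, 73.8]
ee_rot: [3.14, -0.086, 1.474]
force: [-1.9, 1.1, 5.0]
gripper_width: 52.5
grasp_force: 63.5
```

send_rows:
  targets: "0 0 0 0.017 0 0.008 1; 0 0 0 0.017 0 0.008 1; 0 0 0 0.011 0 0.005 1; 0 0 0 0 0 0 1; 0 0 0 0 0 0 1"

```text
t: 12.25
position: [559.5, -14.5, 72.9]
ee_rot: [3.139, -0.084, 1.474]
force: [-3.9, -2.4, 7.3]
gripper_width: 52.6
grasp_force: 63.5
```

send_rows:
  targets: "0 0 0 0.013 0 0.003 1; 0 0 0 0.013 0 0.003 1; 0 0 0 0 0 0 1; 0 0 0 0 0 0 1; 0 0 0 0 0 0 1"

```text
t: 12.75
position: [559.7, -11.9, 71.9]
ee_rot: [3.14, -0.085, 1.474]
force: [-2.9, -1.2, 6.3]
gripper_width: 52.2
grasp_force: 63.4
```

Run:
```python
from h import *
s=ctrl.read_state();P=np.array(s["position"]);a=place([0,0,0])
print(P,"cradle off",CRr.inv().apply(P-a[0]).round(2),"F cradle",CRr.inv().apply(s["force"]).round(2),s["ft_torque"].round(3))
```

```text
[559.74122214 -11.90146804  71.93948194] cradle off [ 0.63 -2.47  0.58] F cradle [-2.79 -3.56  5.37] [-0.157  0.446  0.076]
```

send_rows:
  targets: "0 0 0 0.012 0 0.005 1; 0 0 0 0.012 0 0.005 1; 0 0 0 0 0 0 1; 0 0 0 0 0 0 1; 0 0 0 0 0 0 1"

```text
t: 13.25
position: [559.9, -9.9, 71.2]
ee_rot: [3.14, -0.085, 1.474]
force: [-2.2, -1.7, 5.3]
gripper_width: 52.4
grasp_force: 63.4
```

send_rows:
  targets: "0 0 0 0.012 0 0.005 1; 0 0 0 0.012 0 0.005 1; 0 0 0 0 0 0 1; 0 0 0 0 0 0 1; 0 0 0 0 0 0 1"

```text
t: 13.75
position: [560.2, -7.8, 70.4]
ee_rot: [3.139, -0.085, 1.474]
force: [-2.4, -1.5, 4.9]
gripper_width: 52.4
grasp_force: 63.4
```

Run:
```python
from h import *
s=ctrl.read_state();P=np.array(s["position"]);a=place([0,0,0])
print(P,"cradle off",CRr.inv().apply(P-a[0]).round(2),"F cradle",CRr.inv().apply(s["force"]).round(2),s["ft_torque"].round(3))
```

```text
[560.17084951  -7.76351552  70.41583837] cradle off [0.66 1.96 0.58] F cradle [-2.22 -3.28  4.06] [-0.205  0.364  0.085]
```

Still sliding at a steady force of about 3 N, so there's no foot plate contact yet. I'll continue.

send_rows:
  targets: "0 0 0 0.012 0 0.005 1; 0 0 0 0.012 0 0.005 1; 0 0 0 0 0 0 1; 0 0 0 0 0 0 1; 0 0 0 0 0 0 1"

```text
t: 14.25
position: [560.4, -5.6, 69.7]
ee_rot: [3.139, -0.086, 1.474]
force: [-1.0, -0.8, 4.9]
gripper_width: 52.3
grasp_force: 63.4
```

send_rows:
  targets: "0 0 0 0.012 0 0.005 1; 0 0 0 0.012 0 0.005 1; 0 0 0 0 0 0 1; 0 0 0 0 0 0 1; 0 0 0 0 0 0 1"

```text
t: 14.75
position: [560.5, -3.6, 68.9]
ee_rot: [3.14, -0.086, 1.474]
force: [-0.5, -1.2, 4.9]
gripper_width: 52.4
grasp_force: 63.5
```

Run:
```python
from h import *
s=ctrl.read_state();P=np.array(s["position"]);a=place([0,0,0])
print(P,"cradle off",CRr.inv().apply(P-a[0]).round(2),"F cradle",CRr.inv().apply(s["force"]).round(2),s["ft_torque"].round(3))
```

```text
[560.52140196  -3.57523442  68.8944696 ] cradle off [0.6  6.43 0.59] F cradle [-0.34 -2.83  4.23] [-0.15   0.079  0.03 ]
```

Run:
```python
from h import *
im=ctrl.capture("scene")[:,:,::-1];t=ctrl.capture("top")[:,:,::-1]
c=np.zeros((500,800,3),np.uint8)
c[:,:400]=cv2.resize(im[170:270,230:310],(400,500),interpolation=cv2.INTER_CUBIC)
c[:400,400:]=cv2.resize(t[160:220,245:305],(400,400),interpolation=cv2.INTER_CUBIC)
cv2.imwrite("pics/p2.png",c)
```

```text
(no output)
```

View pics/p2.png

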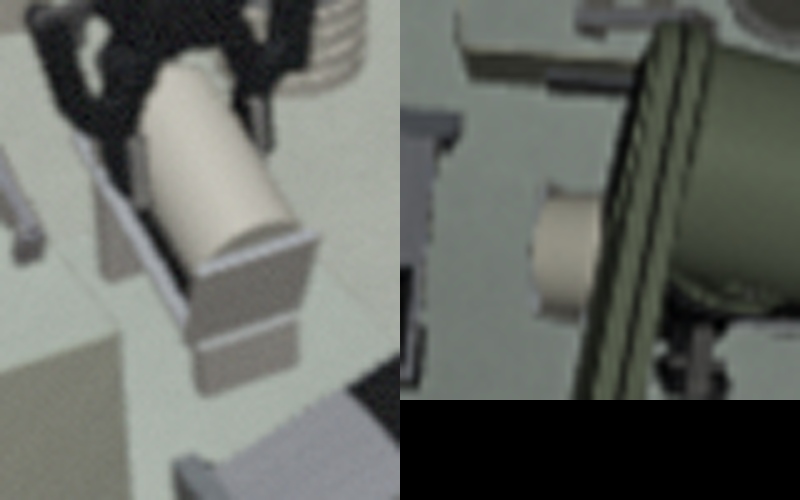

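The bottle lies between the rollers with its base (scene crop around (265,235)) almost on the foot plate. I'll continue until it makes contact.

send_rows:
  targets: "0 0 0 0.012 0 0.005 1; 0 0 0 0.006 0 0.003 1; 0 0 0 0 0 0 1; 0 0 0 0 0 0 1; 0 0 0 0 0 0 1"

```text
t: 15.35
position: [560.6, -3.5, 68.8]
ee_rot: [3.14, -0.083, 1.474]
force: [-1.1, -4.8, 7.3]
gripper_width: 52.0
grasp_force: 63.4
```

send_rows:
  targets: "0 0 0 0.012 0 0.005 1; 0 0 0 0 0 0 1; 0 0 0 0 0 0 1; 0 0 0 0 0 0 1; 0 0 0 0 0 0 1"

```text
t: 15.85
position: [560.6, -3.6, 68.8]
ee_rot: [3.14, -0.082, 1.475]
force: [-4.0, -8.3, 9.0]
gripper_width: 52.3
grasp_force: 63.6
```

Contact: motion has stopped and the force is rising. I'll relieve it slightly and open.

send_rows:
  targets: "0 0 0 -0.008 0 -0.003 1; 0 0 0 0 0 0 1; 0 0 0 0 0 0 -0.2; 0 0 0 0 0 0 -0.4; 0 0 0 0 0 0 -0.7"

```text
t: 16.35
position: [559.6, -1.2, 67.1]
ee_rot: [-3.141, -0.087, 1.473]
force: [-0.6, 0.5, -0.0]
gripper_width: 71.6
grasp_force: 0.0
```

send_rows:
  targets: "0 0 0 0 0 0 -0.8; 0 0 0 0 0 0 -0.8; 0 0 0 0 0 0 -0.8; 0 0 0 0 0 -0.1 -0.8; 0 0 0 0 0 -0.1 -0.8"

```text
t: 16.85
position: [560.1, -3.0, 84.4]
ee_rot: [3.141, -0.086, 1.474]
force: [-0.5, -0.8, -0.8]
gripper_width: 76.9
grasp_force: 0.0
```

send_rows:
  targets: "0 0 0 0 0 -0.2 -0.8; 0 0 0 0 0 -0.35 -0.8; 0 0 0 0 0 -0.35 -0.8; 0 0 0 0 0 -0.35 -0.8; 0 0 0 0 0 -0.2 -0.8"

```text
t: 17.35
position: [560.8, -13.5, 203.7]
ee_rot: [3.134, -0.085, 1.474]
force: [-0.0, -0.1, 1.4]
gripper_width: 76.6
grasp_force: 0.0
```

Run:
```python
from h import *
s=ctrl.read_state();print(s["position"],s["ee_rot"],s["gripper_width"],s["force"].round(2))
for n in("scene","top"):
    im=ctrl.capture(n)[:,:,::-1];cv2.imwrite(f"pics/{n}_r.png",im)
    print(n,[(np.round(d["bbox"],1).tolist(),round(d["conf"],2)) for d in ctrl.recognise("bottle",n)][:3])
BR=CRr*R.from_euler("x",np.pi/2);C=CR+CRr.apply([0,5,0])
tt=np.linspace(0,2*np.pi,49)
for cc in(CR,C):
  pts=np.vstack([cc+BR.apply(np.c_[r*np.cos(tt),r*np.sin(tt),0*tt+h_]) for r,h_ in BOT])
  print([bbox(proj(pts,n)).round(1) for n in("scene","top")])
```

```text
[560.78585506 -13.54823854 203.72553637] [ 3.1344325  -0.08519802  1.47421439] 76.59270536132732 [-0.   -0.06  1.36]
scene [([269.1, 197.4, 42.9, 45.1], 0.85), ([458.2, 273.1, 34.1, 66.8], 0.82)]
top [([286.1, 199.0, 47.1, 15.2], 0.8), ([164.1, 268.4, 27.1, 16.9], 0.62)]
[array([267.4, 199.5,  43.3,  55.4]), array([289.6, 198.4,  46.8,  19.1])]
[array([268.4, 201.1,  43.4,  55.6]), array([288. , 198.4,  46.8,  19. ])]
```

The bottle is released and lying in the cradle, and both detectors see it there. Next is the treadle: shut the gripper, point the tool down and move above the pad.

Run:
```python
from h import *
Rt=tool(np.pi/2)
a=rows([537.5,151,170],Rt,5,1); b=rows([537.5,151,60],Rt,5,1,a)
p=np.load("kin.npy");print([ik([537.5,151,z],Rt,p) for z in(170,10)])
```

```text
dist 168.2 ang 4.9; per row mm 33.6 deg 0.98
0.000 -0.011 0.000 0.395 -0.094 0.109 1; 0.000 -0.011 0.000 0.397 -0.094 0.102 1; 0.000 -0.011 0.000 0.399 -0.094 0.096 1; 0.000 -0.011 0.000 0.400 -0.094 0.089 1; 0.000 -0.011 0.000 0.402 -0.094 0.082 1
dist 110.0 ang 0.0; per row mm 22.0 deg 0.00
0.000 0.000 0.000 0.000 -0.000 0.275 1; 0.000 0.000 0.000 0.000 -0.000 0.275 1; 0.000 0.000 0.000 0.000 -0.000 0.275 1; 0.000 0.000 0.000 0.000 -0.000 0.275 1; 0.000 0.000 0.000 0.000 -0.000 0.275 1
[(array([ 1.18841784e-01,  2.07630202e-01,  1.62677192e+00, -8.34498250e-17,
        1.30719053e+00,  2.15841784e-01]), np.float64(2.578354719851735e-13)), (array([ 1.18841784e-01,  4.17592656e-01,  1.73102181e+00, -1.20322106e-14,
        9.92978184e-01,  2.15841784e-01]), np.float64(9.976973140323392e-12))]
```

send_rows:
  targets: "0 -0.011 0 0.395 -0.094 0.109 1; 0 -0.011 0 0.397 -0.094 0.102 1; 0 -0.011 0 0.399 -0.094 0.096 1; 0 -0.011 0 0.4 -0.094 0.089 1; 0 -0.011 0 0.402 -0.094 0.082 1"

```text
t: 18.05
position: [535.6, 152.2, 167.4]
ee_rot: [-3.14, 0.002, 1.474]
force: [0.0, -0.5, -0.3]
gripper_width: 3.2
grasp_force: 0.0
```

send_rows:
  targets: "0 0 0 0 0 0.2 1; 0 0 0 0 0 0.275 1; 0 0 0 0 0 0.275 1; 0 0 0 0 0 0.275 1; 0 0 0 0 0 0.125 1"

```text
t: 18.55
position: [534.0, 150.8, 73.5]
ee_rot: [-3.135, 0.002, 1.474]
force: [-0.7, 0.5, 0.1]
gripper_width: 0.1
grasp_force: 0.0
```

Run:
```python
from h import *
s=ctrl.read_state();P=np.array(s["position"]);print(s["t"],P,s["gripper_width"],s["force"].round(2))
rows([537.5,151,P[2]],tool(np.pi/2),1,1)
im=ctrl.capture("scene")[:,:,::-1];cv2.imwrite("pics/scene_t.png",im)
t=ctrl.capture("top")[:,:,::-1]
c=np.zeros((500,800,3),np.uint8)
c[:,:400]=cv2.resize(im[170:295,235:335],(400,500),interpolation=cv2.INTER_CUBIC)
c[:400,400:]=cv2.resize(t[140:240,220:320],(400,400),interpolation=cv2.INTER_CUBIC)
cv2.imwrite("pics/t2.png",c)
for L in(8,-19):print(L,(proj(P-[0,0,L],"scene")[0]-[235,170])*4)
```

```text
18.55 [533.98909345 150.82017947  73.45960179] 0.11127461159561981 [-0.74  0.52  0.15]
dist 3.5 ang 0.4; per row mm 3.5 deg 0.37
-0.004 0.001 0.000 0.006 0.043 -0.000 1
8 [334.38762319 300.78440545]
-19 [335.35431673 260.0878115 ]
```

View pics/t2.png

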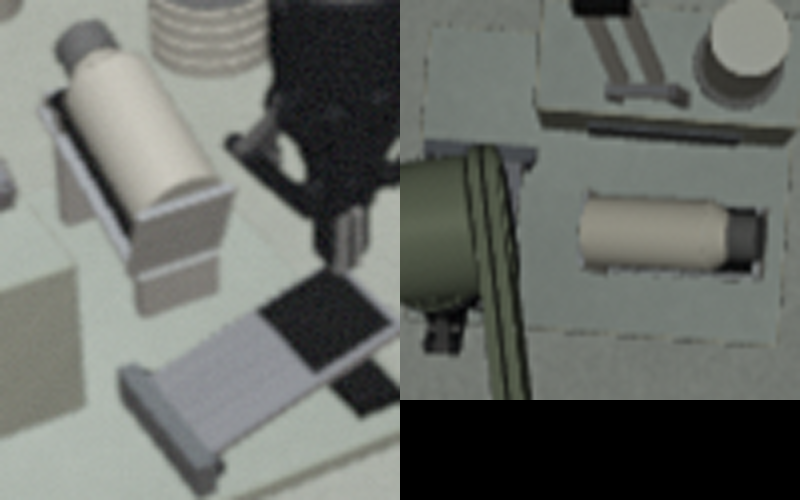

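The bottle is seated in the cradle, with its base at the foot plate near (185,190) in the scene crop and its cap at the high end near (85,40). The closed fingertips at (342,268) are about 30 mm above the pad, whose centre is at (328,318). I'll shift 5 mm in +x and descend.

send_rows:
  targets: "0 0 0 0 0.03 0.1 1; 0 0 0 0 0.03 0.1 1; 0 0 0 0 0 0.1 1; 0 0 0 0 0 0.05 1; 0 0 0 0 0 0.05 1"

```text
t: 19.15
position: [542.3, 150.5, 45.2]
ee_rot: [3.14, 0.001, 1.474]
force: [-0.4, -0.9, -0.3]
gripper_width: -0.1
grasp_force: 0.0
```

send_rows:
  targets: "0 0 0 0 0 0.05 1; 0 0 0 0 0 0.05 1; 0 0 0 0 0 0.05 1; 0 0 0 0 0 0 1; 0 0 0 0 0 0 1"

```text
t: 19.65
position: [542.9, 150.8, 35.0]
ee_rot: [3.139, 0.0, 1.474]
force: [-2.2, -0.5, 8.8]
gripper_width: 0.2
grasp_force: 3.5
```

send_rows:
  targets: "0 0 0 0 -0.01 0.05 1; 0 0 0 0 -0.01 0.05 1; 0 0 0 0 -0.01 0.05 1; 0 0 0 0 0 0 1; 0 0 0 0 0 0 1"

```text
t: 20.15
position: [540.5, 151.2, 23.2]
ee_rot: [3.139, -0.0, 1.474]
force: [-4.0, 0.1, 9.1]
gripper_width: -0.1
grasp_force: 4.4
```

send_rows:
  targets: "0 0 0 0 0 0.025 1; 0 0 0 0 0 0.025 1; 0 0 0 0 0 0 1; 0 0 0 0 0 0 1; 0 0 0 0 0 0 1"

```text
t: 20.65
position: [539.8, 151.2, 19.1]
ee_rot: [3.141, 0.0, 1.474]
force: [-4.1, 0.9, 9.7]
gripper_width: -0.3
grasp_force: 4.9
```

send_rows:
  targets: "0 0 0 0 0 0.025 1; 0 0 0 0 0 0.025 1; 0 0 0 0 0 0 1; 0 0 0 0 0 0 1; 0 0 0 0 0 0 1"

```text
t: 21.15
position: [539.3, 151.3, 15.1]
ee_rot: [-3.141, 0.0, 1.474]
force: [-4.5, 0.5, 10.1]
gripper_width: -0.3
grasp_force: 5.5
```

send_rows:
  targets: "0 0 0 0 0 0.025 1; 0 0 0 0 0 0 1; 0 0 0 0 0 0 1; 0 0 0 0 0 0 1; 0 0 0 0 0 0 1"

```text
t: 21.65
position: [539.2, 151.3, 14.0]
ee_rot: [-3.141, 0.0, 1.474]
force: [-8.1, -0.8, 16.9]
gripper_width: -0.3
grasp_force: 8.3
```

send_rows:
  targets: "0 0 0 0 0 0.015 1; 0 0 0 0 0 0 1; 0 0 0 0 0 0 1; 0 0 0 0 0 0 1; 0 0 0 0 0 0 1"

```text
t: 22.15
position: [539.3, 151.3, 13.9]
ee_rot: [-3.141, 0.0, 1.474]
force: [-10.9, -0.6, 22.6]
gripper_width: 0.1
grasp_force: 11.6
```

Run:
```python
from h import *
s=ctrl.read_state();print(s["position"].round(2),s["force"].round(2))
im=ctrl.capture("scene")[:,:,::-1];cv2.imwrite("pics/scene_d.png",im)
for n in("treadle","bottle"):print(n,[(np.round(d["bbox"],1).tolist(),round(d["conf"],2)) for d in ctrl.recognise(n,"scene")][:2])
```

```text
[539.26 151.31  13.86] [-10.93  -0.57  22.57]
treadle []
bottle [([458.2, 272.6, 33.8, 69.5], 0.67), ([268.7, 199.6, 43.2, 48.1], 0.57)]
```

The treadle is firmly on its stop: 1.2 mm more command gave 0.1 mm of motion and 6 N more force. I'll hold it, then rise gently.

send_rows:
  targets: "0 0 0 0 0 0 1; 0 0 0 0 0 0 1; 0 0 0 0 0 0 1; 0 0 0 0 0 0 1; 0 0 0 0 0 0 1"

```text
t: 22.8
position: [539.3, 151.3, 13.9]
ee_rot: [-3.141, 0.0, 1.474]
force: [-11.5, -1.3, 22.6]
gripper_width: 0.2
grasp_force: 11.6
```

send_rows:
  targets: "0 0 0 0 0 0 1; 0 0 0 0 0 0 1; 0 0 0 0 0 0 1; 0 0 0 0 0 0 1; 0 0 0 0 0 0 1"

```text
t: 23.3
position: [539.3, 151.3, 13.9]
ee_rot: [-3.141, 0.0, 1.474]
force: [-10.5, -0.1, 22.7]
gripper_width: 0.1
grasp_force: 11.6
```

send_rows:
  targets: "0 0 0 0 0 0 1; 0 0 0 0 0 0 1; 0 0 0 0 0 0 1; 0 0 0 0 0 0 1; 0 0 0 0 0 0 1"

```text
t: 23.8
position: [539.2, 151.3, 13.8]
ee_rot: [-3.141, 0.0, 1.474]
force: [-10.8, -0.3, 23.4]
gripper_width: 0.1
grasp_force: 11.6
```

send_rows:
  targets: "0 0 0 0 0 -0.05 1; 0 0 0 0 0 -0.1 1; 0 0 0 0 0 -0.1 1; 0 0 0 0 0 -0.1 1; 0 0 0 0 0 -0.1 1"

```text
t: 24.3
position: [541.1, 150.9, 47.8]
ee_rot: [3.138, -0.0, 1.474]
force: [-0.1, 0.0, -0.6]
gripper_width: -0.3
grasp_force: 0.0
```

send_rows:
  targets: "0 0 0 0 0 -0.2 1; 0 0 0 0 0 -0.4 1; 0 0 0 0 0 -0.4 1; 0 0 0 0 0 -0.4 1; 0 0 0 0 0 -0.2 1"

```text
t: 24.8
position: [539.5, 151.1, 176.6]
ee_rot: [3.14, -0.0, 1.474]
force: [0.8, -0.2, 1.3]
gripper_width: -0.2
grasp_force: 0.0
```

send_rows:
  targets: "0 0 0 0 0 0 1; 0 0 0 0 0 0 1; 0 0 0 0 0 0 1; 0 0 0 0 0 0 1; 0 0 0 0 0 0 1"

```text
t: 25.3
position: [538.8, 150.8, 172.8]
ee_rot: [-3.14, 0.001, 1.474]
force: [-0.4, -0.9, -0.5]
gripper_width: -0.5
grasp_force: 0.0
```

Run:
```python
from h import *
s=ctrl.read_state();print(s["t"],s["position"].round(2),s["force"].round(2))
b=ctrl.capture("scene")
for n in("treadle","bottle","jar","dishes","timer","tube_rack"):print(n,[(np.round(d["bbox"],1).tolist(),round(d["conf"],2)) for d in ctrl.recognise(n,"scene")][:2])
a=cv2.imread("pics/scene_t.png")[:,:,::-1].astype(int)
df=np.abs(a-b).max(2)
print("bottle/cradle region diff",df[170:250,240:290].mean(), "pad region", df[238:265,300:335].mean(), "max bottle",df[170:235,245:285].max())
```

```text
25.3 [538.77 150.75 172.85] [-0.36 -0.91 -0.53]
treadle [([304.3, 259.1, 64.6, 50.9], 0.7)]
bottle [([269.6, 199.1, 43.6, 48.1], 0.95), ([459.8, 272.9, 37.9, 67.9], 0.76)]
jar [([225.8, 160.1, 27.2, 38.0], 0.96)]
dishes [([286.4, 173.9, 29.9, 29.7], 0.63)]
timer [([377.2, 243.8, 33.7, 23.3], 0.75)]
tube_rack [([363.4, 366.2, 102.9, 107.4], 0.6)]
bottle/cradle region diff 3.44875 pad region 4.516402116402117 max bottle 12
```

The treadle is back up, the bottle hasn't moved (image difference at noise level) and the other items are where they were. Handing in.

```bash
python3 -c "
from bench import ctrl
print(ctrl.finish_job())"
```

```text
the job is handed in; nothing more can be done
None
```

I laid the bottle in the cradle against the foot plate with its cap at the high end and let go, then held the treadle on its stop for about 2 s and let it spring back; the bottle stayed put and I handed the job in at about 25 s.

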